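# Tip rock sugar from a scoop tray into a clamp-lid jar and shut the lid

### The job

Pick up the green scoop tray of rock sugar by its leaning handle and tip all six lumps over its spout into the open glass jar. Then set the empty scoop back down flat on the counter and let go of it, and after that swing the jar's lid fully shut. Keep the jar standing upright about where it is and do not disturb the stainless bowl, the blue sauce dish, the chopsticks or the herb spinner.

Things in the scene. Friction and masses are not known exactly. Their poses are not given: they have to be found in the camera images.
- scoop: Green plastic scoop tray, loose, about 140 g. Origin: centre of its underside; x points to the open spout, z up. Reaches from x -71 to +87 mm, 78 mm wide, walls 4 mm thick and 34 mm high on three sides; floor 4 mm thick, flat to x = +40 mm, then rising at 12 degrees to the spout's edge. A slab handle rises from its rear, its top 98 mm high.
- scoop_grip (a point): Where to pinch the scoop's slab handle across its 14 mm thickness, at (-97.5, 0, 71.6) mm in the scoop's frame (axes as the scoop's). The slab, 50 mm wide along y, rises 85 mm from (-70, 0, 24) mm, leaning back 30 degrees from vertical: its length runs along (-0.5, 0, 0.866), its flat faces look along (0.866, 0, 0.5).
- scoop_lip (a point): Middle of the spout's edge, at (87, 0, 12) mm in the scoop's frame; axes as the scoop's.
- lump1_mid (a point): Lump of amber rock sugar, about 22 x 20 x 21 mm, about 14 g, loose, lying in the scoop at the start; this point is near its middle, 10 mm above its underside.
- lump2_mid (a point): Lump of amber rock sugar, about 22 x 20 x 21 mm, about 14 g, loose, lying in the scoop at the start; this point is near its middle, 10 mm above its underside.
- lump3_mid (a point): Lump of amber rock sugar, about 22 x 20 x 21 mm, about 14 g, loose, lying in the scoop at the start; this point is near its middle, 10 mm above its underside.
- lump4_mid (a point): Lump of amber rock sugar, about 22 x 20 x 21 mm, about 14 g, loose, lying in the scoop at the start; this point is near its middle, 10 mm above its underside.
- lump5_mid (a point): Lump of amber rock sugar, about 22 x 20 x 21 mm, about 14 g, loose, lying in the scoop at the start; this point is near its middle, 10 mm above its underside.
- lump6_mid (a point): Lump of amber rock sugar, about 22 x 20 x 21 mm, about 14 g, loose, lying in the scoop at the start; this point is near its middle, 10 mm above its underside.
- jar: Clear glass clamp-lid jar, loose, about 1.2 kg, orange rubber seal round the mouth. Origin: centre of its underside; z up; x points to the lid's hinge. Outer diameter 116 mm, 130 mm high, inner diameter 104 mm, base 6 mm thick. The wire clamp hangs across from the hinge and is not used.
- jar_mouth (a point): Centre of the jar's mouth, on its axis at rim height, 130 mm above the underside.
- lid_hinge (a point): Middle of the lid's hinge line, at (63, 0, 133) mm in the jar's frame; the hinge line runs along the jar's y.
- lid_edge (a point): Middle of the lid's free edge, farthest from the hinge, 122 mm from the hinge line. The lid is a disc of 118 mm diameter and 8 mm thick with a central boss (80 mm diameter, 5 mm higher on its upper side), centre 63 mm from the hinge.
- lid (a joint): Hinge angle of the jar's lid in rad: 0 shut (lid level on the rim), 1.57 upright, at most 1.95 (leaning back beyond the hinge). A stiff hinge: the lid stays where it is left.
- bowl: Bystander: shallow stainless dipping bowl, 110 mm across, 35 mm high; origin under its centre.
- dish: Bystander: blue ceramic sauce dish, 76 mm across, 24 mm high; origin under its centre.
- chopsticks: Bystander: pair of wooden chopsticks banded together, 225 mm long along x, 20 mm wide, 10 mm high; origin under the middle.
- spinner: Bystander: plastic herb spinner, 184 mm across, 149 mm high with its press button; origin under its centre.
There are look-alikes about, which are no part of the job. Several things look just like the scoop: the one meant starts farthest from the robot's base.

How it is judged (in metres and radians):
On the way, in this order (a step that is already met when the one before it is completed fails the run):
1. the scoop is held tipped forward (more than 25 degrees) with its spout over the jar's mouth (angle between scoop's own z axis and vertical above 0.44 rad and horizontal distance between scoop_lip and jar_mouth below 0.058 m and height (world z) of scoop_lip above 0.1 m), for 0.1 s.
2. all six lumps are in the jar (horizontal distance between each of lump1_mid, lump2_mid, lump3_mid, lump4_mid, lump5_mid, lump6_mid and jar below 0.055 m and z of lump1_mid in the frame of jar between 0 and 0.125 m and z of lump2_mid in the frame of jar between 0 and 0.125 m and z of lump3_mid in the frame of jar between 0 and 0.125 m and z of lump4_mid in the frame of jar between 0 and 0.125 m and z of lump5_mid in the frame of jar between 0 and 0.125 m and z of lump6_mid in the frame of jar between 0 and 0.125 m), for 0.2 s.
3. the empty scoop stands flat on the counter, let go of (angle between scoop's own z axis and vertical below 0.08 rad and height (world z) of scoop below 0.006 m and linear speed of scoop below 0.02 m/s and contact force between the fingers and scoop below 0.2 N), for 0.2 s.
4. the lid is shut (value of joint lid below 0.05 rad), for 0.2 s.
At the end, for the whole second after the job is handed in: All six lumps lie inside the jar; the scoop stands flat on the counter (within 5 degrees, underside within 6 mm of it), released and at rest; the lid is shut to within 0.05 rad (edge within 6 mm); the jar stands upright on the counter at rest (all of step 2 and all of step 3 and value of joint lid below 0.05 rad and angle between jar's own z axis and vertical below 0.05 rad and height (world z) of jar below 0.006 m and linear speed of jar below 0.02 m/s); the robot touches nothing.
It fails at once if the jar is tipped by more than 15 degrees (angle between jar's own z axis and vertical above 0.26 rad).
It fails at once if the jar is shoved more than 60 mm (distance of jar from where it was at the start of the episode above 0.06 m).
It fails at once if the bowl, the dish, the chopsticks or the spinner is moved more than 25 mm (distance of any of bowl, dish, chopsticks, spinner from where it was at the start of the episode above 0.025 m).
It also fails if it takes over 72 s, if anything falls off the work surface, if the arm or the gripper's body presses on something with over 40 N, if the wrist force passes 120 N, or if a joint passes its speed limit or range.

### The arm

A 6-joint arm with a two-finger parallel gripper is mounted at the origin on the work surface. World frame = base frame: x ahead of the robot, y to its left, z up, the work surface at z = 0. Lengths are in m, angles in degrees, forces in N, time in s.
With the tool pointing down it reaches from about 0.375 to 0.75 m from the base axis. Payload 9 kg.
Tool frame: the origin (TCP) lies where the fingers leave the gripper's body, on its centre line; the fingertips stand 73 mm ahead of it and the grasp point (between the pads) lies 54 mm ahead of it (robot.tip_reach is the distance from the TCP to the fingertips, in m); z points along the fingers, y is the direction in which the jaws open and shut (so a half turn about z gives the same grasp; the last joint's range is limited). The gripper opens to 85 mm and grips with 20 to 120 N. Pads are 22 mm wide; open, the fingers measure 114 mm over their backs; the gripper's body (76 mm by 85 mm) begins 54 mm behind the grasp point. The pads swing forward as they close: fully open they stand 13 mm farther back than shut.
Start: joints at [-87.302, 5.964, 5.575, 89.605, 0, 77.527], TCP at [0.157, -0.579, 0.304] pointing down, gripper open.
Joint ranges: [-171.21, 171.21], [-48.23, 106.86], [-62.78, 66.21], [-105.2, 120.99], [-86.42, 89.51], [-180, 180]. Speed limits (degrees/s): [127.2, 127.2, 147.25, 180, 180, 180].

### API

Orientations are given as [roll, pitch, yaw] about the fixed x, y, z axes, in that order (R = Rz(yaw) Ry(pitch) Rx(roll)).
In Python, from plant import robot gives the robot as it stands. Calls block until the motion is done:
- robot.move_pose(position, orientation): joint-space move of the TCP to a pose.
- robot.line_to(position, vel=0.15, rotation=None, guard=None): straight line of the TCP; rotation=None keeps the orientation; vel is the mean speed in m/s. With guard (N) it stops when the force on the tool has changed by that much, and returns True; else False.
- robot.goto_joints(angles): joint-space move.
- robot.set_gripper(opening): finger opening in m; the grip force is fixed at half the most; returns when the fingers have stopped.
- robot.pause(seconds).
- robot.ik(position, orientation): joint angles nearest the present ones, or None.
- robot.observe(): the state.
- robot.grab_frame(name): name is "scene" or "side" or "wrist"; returns the picture (384x512x3 uint8, blue, green, red); there is no depth.
- robot.get_calibration(name): a dict with "vertical_fov" (degrees; the focal length in pixels is half the picture's height over the tangent of half this angle, whatever the lens; pixels are square), "cx", "cy" (the principal point, pixels), "rvec" (rotation vector, rad) and "tvec" (3), from world to camera coordinates, as OpenCV has them. Camera axes: x right, y down, z forward; pixel columns grow to the right and rows downward; lengths in m; the calibration is good to about 2 mm. A picture is of the moment at which its call begins: read the wrist's pose just before it. get_calibration takes no time and is no camera call; for the wrist camera it gives the pose at the moment of the call.
A pose or a line that the arm cannot do raises robot.IKError and nothing moves.
- robot.job_done(): hands the job in, once; it reports no verdict.
The state is a dict: "time": time; "q": joint angles; "qvel": joint speeds; "joint_torque": joint torques, N m; "tool_pos": TCP position; "tcp_rot": TCP orientation; "ft_force": force on the tool from outside, world axes, zero at the start; "torque": the same for the moment, N m; "gripper_width": finger opening in m.
Only numpy, scipy, OpenCV 4.12 (cv2) and the standard library are available. Lean on these libraries where they do the work, as an engineer would, in place of code of your own. Each camera call takes 0.05 s, during which the arm holds its last target. There are 200 camera calls.

## Working session

There is one attempt and no reset: what is moved stays moved. The work goes in short steps, each a Python script; the robot and the scene stay as the last script left them, time stands still between calls to the robot, and variables do not carry over. Pictures are saved under pics/ and viewed, about 8 in all and at most 12, crops included, and the job is handed in when it is done.

```bash
ls; mkdir -p pics; python3 - <<'E'
from plant import robot
import cv2,numpy as np
for n in("scene","side"):
    cv2.imwrite(f"pics/{n}0.png",robot.grab_frame(n))
    print(n,robot.get_calibration(n))
a=cv2.imread("pics/scene0.png");b=cv2.imread("pics/side0.png")
cv2.imwrite("pics/both0.png",np.hstack([a,b])[:, :])
print(robot.observe())
E
```

```text
pics
scene {'vertical_fov': 45.92226963447721, 'cx': 252.77494545838638, 'cy': 189.95603150534532, 'rvec': array([ 2.48181471,  0.72896851, -0.23095753]), 'tvec': array([-0.4430111 , -0.19126012,  1.6719051 ])}
side {'vertical_fov': 56.78362799348912, 'cx': 259.4095999650558, 'cy': 193.95192429870278, 'rvec': array([ 2.2588569 , -0.08658299,  0.01703638]), 'tvec': array([-0.54872275,  0.10155979,  1.44917758])}
{'time': 0.1, 'q': array([-8.73003745e+01,  5.99408878e+00,  5.53302278e+00,  8.96064352e+01,
        1.83674764e-04,  7.75261210e+01]), 'qvel': array([-0.03125007, -0.07098983,  0.03287446, -0.01352132, -0.02125879,
       -0.00385363]), 'joint_torque': array([ 6.68366891e-03, -5.58208895e+01,  5.04716563e+01,  1.32658827e-02,
       -1.70152498e-04,  3.72742306e-06]), 'tool_pos': array([ 0.1570393 , -0.57886028,  0.30322586]), 'tcp_rot': array([-1.79934132e+02, -1.47592121e-02,  1.51734960e+01]), 'ft_force': array([-0.52986024,  0.74401597,  0.0076271 ]), 'torque': array([-0.0242216 , -0.00023729, -0.02726045]), 'gripper_width': 0.08557536083561228}
```

View pics/scene0.png

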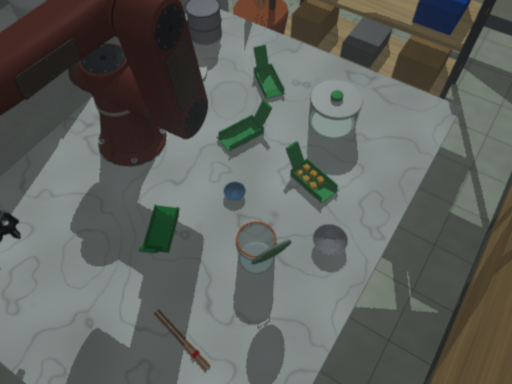

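View pics/side0.png

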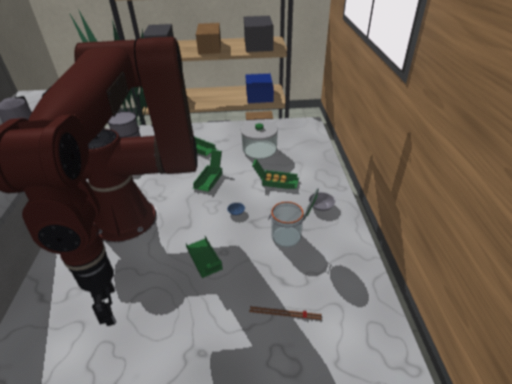

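Scene view: four green scoops, at about (268,80), (245,130), (160,230) and (313,180). Only (313,180) holds amber lumps, and it looks farthest from the base. The jar's rim is at (256,240) with its lid up, the bowl is at (330,240), the dish at (234,190), the chopsticks at (182,340) and the spinner at (335,108). I'll confirm the scoop by ray casting and one enlarged crop.

```bash
cat > h.py <<'E'
import numpy as np,cv2
from plant import robot
def cal(n):
    c=robot.get_calibration(n); f=192/np.tan(np.radians(c["vertical_fov"])/2)
    R=cv2.Rodrigues(np.array(c["rvec"],float))[0]; return f,c["cx"],c["cy"],R,np.array(c["tvec"],float)
def ray(c,p):
    f,cx,cy,R,t=c; d=R.T@np.array([(p[0]-cx)/f,(p[1]-cy)/f,1]); return -R.T@t,d/np.linalg.norm(d)
def plane(c,p,z):
    o,d=ray(c,p); return o+d*(z-o[2])/d[2]
def proj(c,P):
    f,cx,cy,R,t=c; q=R@np.array(P,float)+t; return np.array([f*q[0]/q[2]+cx,f*q[1]/q[2]+cy])
def tri(c1,p1,c2,p2):
    o1,d1=ray(c1,p1);o2,d2=ray(c2,p2)
    s=np.linalg.lstsq(np.c_[d1,-d2],o2-o1,rcond=None)[0]; a=o1+s[0]*d1;b=o2+s[1]*d2
    return (a+b)/2,np.linalg.norm(a-b)
E
python3 - <<'E'
from h import *
im={n:cv2.imread(f"pics/{n}0.png") for n in("scene","side")}
C={n:cal(n) for n in im}
for n in im:
    hsv=cv2.cvtColor(im[n],cv2.COLOR_BGR2HSV)
    m=cv2.inRange(hsv,(50,110,20),(80,255,255))
    k,l,s,c=cv2.connectedComponentsWithStats(m)
    for i in range(1,k):
        if s[i,4]>60:
            p=plane(C[n],c[i],.02); print(n,"green",s[i],c[i].round(),p[:2].round(3),np.hypot(p[0],p[1]).round(3))
    m=cv2.inRange(hsv,(4,90,80),(22,255,255)); m[:120]=0
    k,l,s,c=cv2.connectedComponentsWithStats(m)
    for i in range(1,k):
        if s[i,4]>8: print(n,"orange",s[i],c[i].round(1),plane(C[n],c[i],.014)[:2].round(3),plane(C[n],c[i],.13)[:2].round(3))
for n,p,z in(("scene",(330,240),.02),("scene",(234,190),.015),("scene",(335,105),.1),("side",(237,210),.015),("side",(322,202),.02)): print(n,p,plane(C[n],p,z).round(3))
a=cv2.resize(im["scene"][135:285,215:365],(600,600),interpolation=3)
cv2.imwrite("pics/cropA.png",a)
b=cv2.resize(im["side"][140:260,215:365],(750,600),interpolation=3)
cv2.imwrite("pics/cropB.png",b)
E
```

```text
scene green [255  46  13  23 201] [261.  57.] [0.176 0.605] 0.63
scene green [256  70  27  28 438] [269.  83.] [0.285 0.491] 0.568
scene green [332  91  11   9  72] [337.  95.] [0.541 0.578] 0.791
scene green [253 101  18  25 197] [262. 113.] [0.347 0.346] 0.49
scene green [218 119  44  31 591] [238. 134.] [0.329 0.211] 0.391
scene green [287 142  19  27 246] [295. 155.] [0.55 0.24] 0.6
scene green [313 181  24  21 253] [325. 191.] [0.709 0.162] 0.728
scene green [ 139  206   39   47 1163] [160. 230.] [ 0.338 -0.248] 0.419
scene orange [303 165   7   6  30] [306.1 167.2] [0.608 0.218] [0.64 0.14]
scene orange [297 170   5   6  19] [299.3 172.3] [0.598 0.186] [0.631 0.111]
scene orange [310 171   7   6  29] [313.1 173.4] [0.641 0.208] [0.67  0.131]
scene orange [303 176   6   6  23] [305.7 178.3] [0.629 0.177] [0.66  0.102]
scene orange [317 176   6   7  28] [319.8 179.4] [0.672 0.198] [0.698 0.122]
scene orange [310 183   6   6  24] [312.7 184.9] [0.663 0.166] [0.69  0.092]
scene orange [498 186  14  34 160] [506.4 203.3] [1.232 0.443] [1.208 0.344]
scene orange [471 212  41  74 477]
[... 849 characters left out ...]
 [268.3 176.5] [0.606 0.216] [0.593 0.061]
side orange [274 175   5   6  25] [275.8 177.2] [0.64  0.207] [0.622 0.053]
side orange [281 176   5   6  24] [283.  178.1] [0.672 0.197] [0.65  0.044]
side orange [298 206   5  14  20] [300.7 213.2] [ 0.715 -0.043] [ 0.688 -0.168]
side orange [272 209   7  12  18] [273.8 215.7] [ 0.605 -0.049] [ 0.592 -0.172]
side orange [290 312  13   6  50] [296.6 314.2] [ 0.631 -0.493] [ 0.614 -0.564]
side orange [307 313  14   6  49] [312.9 316.1] [ 0.679 -0.504] [ 0.657 -0.573]
scene (330, 240) [0.809 0.01  0.02 ]
scene (234, 190) [0.45  0.005 0.015]
scene (335, 105) [0.585 0.453 0.1  ]
side (237, 210) [ 0.458 -0.003  0.015]
side (322, 202) [0.812 0.01  0.02 ]
```

View pics/cropA.png

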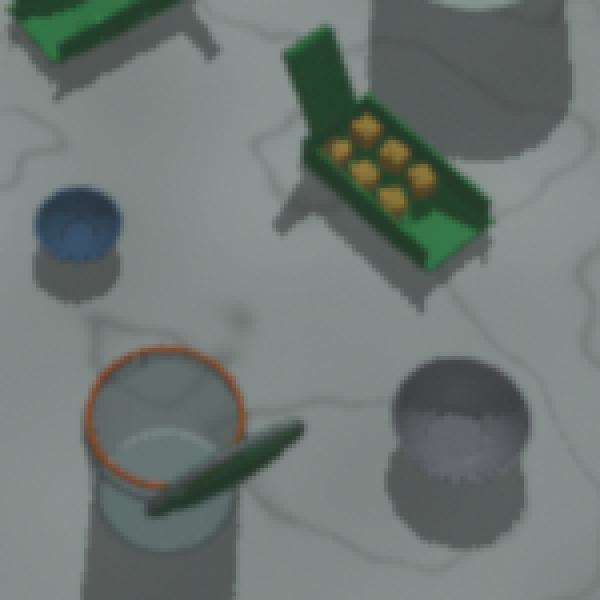

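View pics/cropB.png

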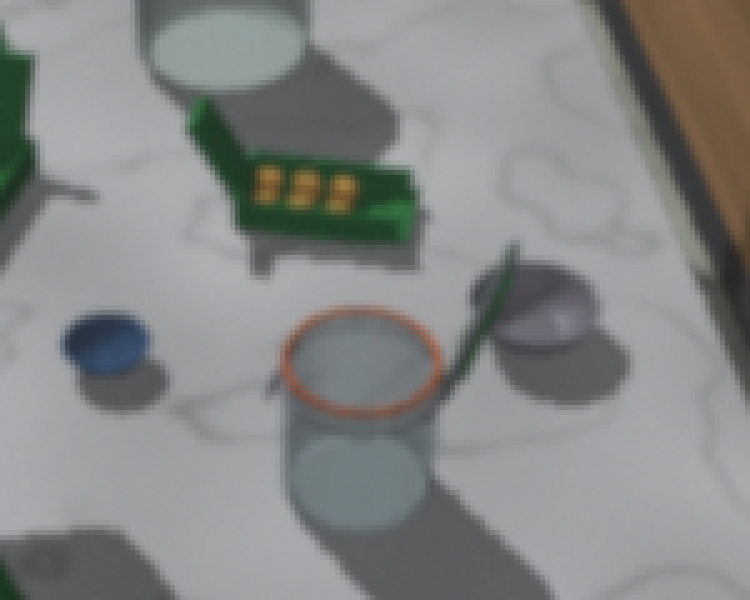

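The crop confirms that the scoop at scene (313,180) is the loaded one. It lies at r of about 0.68 m, against 0.57, 0.39 and 0.42 m for the other three. The lid stands on the jar's far, robot-averse side and leans back a little. Next I compute the poses and check that the plan is reachable.

```bash
python3 - <<'E'
from h import *
A=lambda u,v:np.array([215+u/4-.4,135+v/4-.4]); B=lambda u,v:np.array([215+u/5-.4,140+v/5-.4])
S,D=cal("scene"),cal("side")
for nm,p in(("rear left top",(370,97)),("rear right top",(305,145)),("front left top",(490,200)),("front right top",(431,255))): print(nm,plane(S,A(*p),.034).round(4))
print("spout tips low", plane(S,A(430,270),.01).round(3))
print("B rear right top",plane(D,B(237,212),.034).round(3),"front right top",plane(D,B(413,222),.034).round(3),"front left",plane(D,B(418,172),.034).round(3))
print("handle top", plane(S,A(307,40),.098).round(3), plane(D,B(198,100),.098).round(3))
print("mouth",plane(S,A(165,418),.131).round(4),plane(D,B(362,361),.131).round(4))
print("base",plane(S,A(166,490),.006).round(4),plane(D,B(358,481),.006).round(4))
print("lid diam ends",plane(S,A(150,510),.195).round(3),plane(S,A(302,427),.195).round(3))
print("lid B mid",tri(S,A(226,468),D,B(488,315)))
for z in(.13,.255): print("lidB low/top",plane(D,B(458,380),z).round(3),plane(D,B(515,245),z).round(3))
E
```

```text
rear left top [0.5986 0.2374 0.034 ]
rear right top [0.5769 0.1634 0.034 ]
front left top [0.735  0.1976 0.034 ]
front right top [0.7192 0.1237 0.034 ]
spout tips low [0.721 0.125 0.01 ]
B rear right top [0.572 0.151 0.034] front right top [0.725 0.122 0.034] front left [0.74  0.195 0.034]
handle top [0.544 0.216 0.098] [0.545 0.235 0.098]
mouth [ 0.643  -0.1584  0.131 ] [ 0.6406 -0.1573  0.131 ]
base [ 0.6426 -0.1578  0.006 ] [ 0.6417 -0.1559  0.006 ]
lid diam ends [ 0.689 -0.247  0.195] [ 0.742 -0.141  0.195]
lid B mid (array([ 0.71758121, -0.19893596,  0.20509585]), np.float64(0.0012629498177708233))
lidB low/top [ 0.706 -0.182  0.13 ] [ 0.775 -0.035  0.13 ]
lidB low/top [ 0.675 -0.314  0.255] [ 0.734 -0.188  0.255]
```

```bash
cat >> h.py <<'E'
from scipy.spatial.transform import Rotation as Ro
def scoopR(yaw,pitch): return Ro.from_euler("ZY",[yaw,pitch],degrees=True)  # pitch>0: spout down
GRIP=np.array([-.0975,0,.0716]); LIP=np.array([.087,0,.012])
c,s=np.cos(np.pi/6),.5
def toolR(flip): # tool axes in scoop frame: z along slab downward, y across slab
    z=np.array([.5,0,-c]); y=np.array([c,0,.5])*flip; return Ro.from_matrix(np.c_[np.cross(y,z),y,z])
def tool(yaw,pitch,org=None,lip=None,flip=1,back=0.,ahead=.054):
    R=scoopR(yaw,pitch)
    if org is None: org=np.array(lip)-R.apply(LIP)
    T=R*toolR(flip); z=T.apply([0,0,1])
    return np.array(org)+R.apply(GRIP)-(ahead+back)*z, T.as_euler("xyz",degrees=True)
JAR=np.array([.642,-.1575,0]); HY=-27.5
E
python3 - <<'E'
from h import *
for flip in(1,-1):
    p,o=tool(-16.5,0,[.652,.184,0],flip=flip); print(flip,"grasp",p.round(3),o.round(1),robot.ik(p,o),"\n up",robot.ik(p+[0,0,.2],o))
    for yaw in range(-90,50,15):
        u=np.array([np.cos(np.radians(yaw)),np.sin(np.radians(yaw)),0])
        r=[]
        for th in(0,20,40,55,70):
            p,o=tool(yaw,th,lip=JAR-.02*u+[0,0,.155],flip=flip); q=robot.ik(p,o); r.append(q)
        print(yaw,[None if q is None else np.round(q).astype(int).tolist() for q in r])
h=np.array([np.cos(np.radians(HY)),np.sin(np.radians(HY)),0])
for d in(.11,.13,.15):
  for tilt in(-20,0,20,40):
    for tz in(.2,.23):
        T=Ro.from_euler("ZY",[HY,180-tilt],degrees=True)  # tool z = (sin tilt outward, down)
        z=T.apply([0,0,1]); p=JAR+d*h+[0,0,tz]-.073*z
        q=robot.ik(p,T.as_euler("xyz",degrees=True)); print("lid",d,tilt,tz,z.round(2),None if q is None else np.round(q))
E
```

```text
1 grasp [0.533 0.219 0.118] [150.   -0.   73.5] [ 15.5688466  -19.35222497 -42.17658711  41.1053159  -15.39481961
 118.48429124] 
 up [ 15.5688466  -24.11228547 -24.81253609  63.22942741 -15.39481961
 118.48429124]
-90 [[5, 19, 13, 87, -30, -174], [-6, 14, 17, 92, -10, 174], [-19, 18, 26, 101, 9, 161], [-28, 27, 37, 112, 22, 149], None]
-75 [[5, 0, -8, 76, -29, 168], [-7, 2, 4, 88, -9, 158], [-20, 15, 23, 103, 8, 145], [-28, 32, 43, 119, 18, 134], None]
-60 [[2, -20, -27, 68, -26, 148], [-10, -8, -7, 85, -8, 139], [-21, 13, 20, 105, 6, 129], None, None]
-45 [[-6, -41, -42, 65, -18, 125], [-16, -18, -15, 84, -5, 119], [-23, 11, 18, 106, 4, 112], None, None]
-30 [None, [-23, -24, -20, 84, -1, 97], [-24, 10, 17, 107, 1, 95], None, None]
-15 [None, [-30, -26, -21, 85, 3, 75], [-26, 9, 16, 106, -2, 79], None, None]
0 [None, [-37, -24, -19, 86, 6, 53], [-28, 9, 16, 105, -5, 62], None, None]
15 [[-58, -37, -38, 79, 29, 19], [-42, -17, -14, 88, 8, 33], [-30, 10, 17, 104, -7, 46], None, None]
30 [[-60, -16, -23, 83, 30, 0], [-45, -8, -6, 89, 10, 15], [-31, 11, 18, 102, -9, 30], [-22, 34, 46, 
[... 2130 characters left out ...]
 -0.94] [-25.  13.   7.  64.  -1.   2.]
lid 0.13 20 0.23 [ 0.3  -0.16 -0.94] [-25.  13.  10.  67.  -1.   2.]
lid 0.13 40 0.2 [ 0.57 -0.3  -0.77] [-25.  -9. -23.  36.  -2.   2.]
lid 0.13 40 0.23 [ 0.57 -0.3  -0.77] [-25.  -9. -20.  39.  -2.   2.]
lid 0.15 -20 0.2 [-0.3   0.16 -0.94] None
lid 0.15 -20 0.23 [-0.3   0.16 -0.94] None
lid 0.15 0 0.2 [ 0. -0. -1.] [-26.  51.  60.  99.  -0.   2.]
lid 0.15 0 0.23 [ 0. -0. -1.] None
lid 0.15 20 0.2 [ 0.3  -0.16 -0.94] [-25.  16.  11.  65.  -1.   2.]
lid 0.15 20 0.23 [ 0.3  -0.16 -0.94] [-25.  16.  14.  68.  -1.   2.]
lid 0.15 40 0.2 [ 0.57 -0.3  -0.77] [-25.  -5. -20.  36.  -2.   2.]
lid 0.15 40 0.23 [ 0.57 -0.3  -0.77] [-25.  -6. -17.  39.  -2.   2.]
```

```bash
python3 - <<'E'
from h import *
flip=-1
for yaw in(-75,-82,-90,-100,-110,-120,-135,-150):
    u=np.array([np.cos(np.radians(yaw)),np.sin(np.radians(yaw)),0])
    r=[]
    for th in(0,20,40,55,60,65,70,75):
        p,o=tool(yaw,th,lip=JAR-.02*u+[0,0,.15],flip=flip); q=robot.ik(p,o); r.append(q)
    print(yaw,[None if q is None else np.round(q).astype(int).tolist() for q in r])
E
```

```text
-75 [[5, 0, -9, 75, -29, -12], [-7, 2, 3, 87, -9, -22], [-20, 15, 22, 103, 8, -35], [-28, 32, 42, 118, 18, -46], None, None, None, None]
-82 [[5, 9, 1, 80, -30, -3], [-6, 8, 9, 89, -10, -15], [-19, 16, 23, 102, 9, -28], [-28, 30, 40, 115, 20, -39], [-31, 36, 47, 121, 23, -43], None, None, None]
-90 [[5, 19, 13, 86, -30, 6], [-6, 14, 16, 91, -10, -6], [-19, 18, 25, 101, 9, -19], [-28, 27, 36, 112, 22, -31], [-31, 32, 41, 116, 25, -35], None, None, None]
-100 [[4, 33, 29, 95, -29, 17], [-6, 22, 25, 94, -10, 4], [-19, 19, 27, 99, 10, -9], [-29, 24, 32, 107, 24, -21], [-32, 26, 34, 110, 28, -25], [-35, 30, 37, 114, 31, -30], [-38, 34, 41, 118, 35, -34], None]
-110 [[3, 48, 51, 105, -27, 26], [-6, 30, 36, 98, -10, 14], [-19, 21, 29, 98, 10, 1], [-29, 20, 28, 102, 25, -10], [-32, 21, 28, 104, 29, -14], [-36, 23, 29, 107, 34, -19], [-39, 25, 30, 110, 38, -24], [-41, 28, 31, 114, 41, -29]]
-120 [None, [-7, 40, 49, 103, -9, 23], [-19, 23, 31, 96, 10, 11], [-29, 16, 23, 97, 25, 1], [-32, 16, 22, 98, 30, -3], [-36, 16, 20, 99, 35, -7], [-39, 16, 20, 101, 39, -12], [-42, 18, 19, 104, 44, -17]]
-135 [None, None, [-19, 25, 34, 95, 9, 26], [-29, 11, 17, 89, 24, 18], [-32, 8, 13, 88, 29, 15], [-36, 5, 9, 87, 34, 11], [-39, 4, 6, 88, 40, 7], [-43, 3, 3, 88, 45, 3]]
-150 [None, None, [-20, 27, 37, 93, 8, 40], [-28, 7, 12, 82, 21, 34], [-32, 1, 6, 79, 26, 32], [-35, -3, 0, 77, 31, 30], [-38, -8, -6, 75, 37, 27], [-42, -12, -11, 73, 42, 25]]
```

```bash
python3 - <<'E'
from h import *
o0=robot.observe()
robot.line_to(np.array(o0["tool_pos"])+[0,0,.16],vel=.25)
p,o=tool(-16.5,0,[.652,.184,0],flip=-1,back=.09)
robot.move_pose(p+[0,0,.12],o)
print(robot.observe()["time"])
robot.set_gripper(.055); robot.line_to(p,vel=.2); robot.pause(.2)
C=cal("wrist"); im=robot.grab_frame("wrist"); cv2.imwrite("pics/w1.png",im)
S=robot.grab_frame("scene"); D=robot.grab_frame("side"); cv2.imwrite("pics/s1.png",S); cv2.imwrite("pics/d1.png",D)
np.save("w1.npy",np.array([C[0],C[1],C[2],*C[3].ravel(),*C[4]]))
print(robot.observe()["time"],robot.observe()["tool_pos"],p,robot.observe()["ft_force"])
org=np.array([.652,.184,0]);R=scoopR(-16.5,0)
for n,P in dict(hTopL=[-.1125-.006,.025,.098],hTopR=[-.1185,-.025,.098],rl=[-.071,.039,.034],rr=[-.071,-.039,.034],fl=[.087,.039,.034],fr=[.087,-.039,.034]).items(): print(n,proj(C,org+R.apply(P)).round(0))
E
```

```text
4.0
5.5083 [0.48979963 0.2322383  0.19712133] [0.48948005 0.2321406  0.19630766] [ 0.50282298  0.27559441 -1.27208361]
hTopL [269. 259.]
hTopR [269. 190.]
rl [257. 232.]
rr [256. 151.]
fl [146. 206.]
fr [138. 142.]
```

View pics/w1.png

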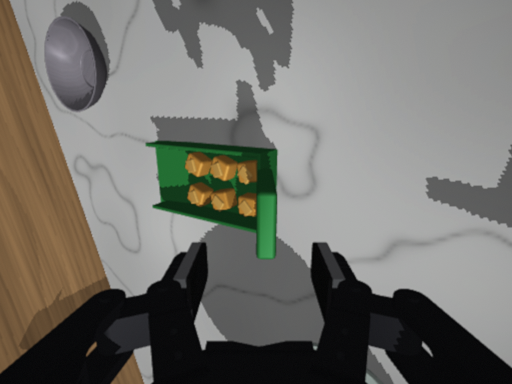

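The wrist view shows the slab's top face at x 257–276 and y 194–257. The predicted centre was about (265,224), so y agrees and the scoop lies about 5 mm further back than estimated. I correct for that and grasp.

```bash
sed -i '$a ORG=np.array([.646,.1855,0.]); YAW=-16.3; PY=-108' h.py; python3 - <<'E'
from h import *
pb,o=tool(YAW,0,ORG,flip=-1,back=.09); p,o=tool(YAW,0,ORG,flip=-1)
# check transport reachability first
P0=ORG; up=np.array([np.cos(np.radians(PY)),np.sin(np.radians(PY)),0])
lipend=JAR-.02*up+[0,0,.2]; oend=lipend-scoopR(PY,0).apply(LIP)
q0=robot.observe()["q"]
for k in np.linspace(0,1,9):
    pp,oo=tool(YAW+k*(PY-YAW),0,(1-k)*(P0+[0,0,.2])+k*oend,flip=-1); q=robot.ik(pp,oo); print(k,None if q is None else np.round(q),pp.round(3))
robot.line_to(pb,vel=.2,rotation=o); g=robot.line_to(p,vel=.08,guard=15)
print(g,robot.observe()["ft_force"]); robot.set_gripper(0.0); robot.pause(.2)
s=robot.observe();print(s["gripper_width"],s["ft_force"],s["tool_pos"],p)
robot.line_to(p+[0,0,.03],vel=.08); robot.pause(.2); s=robot.observe(); print(s["time"],s["ft_force"],s["torque"],s["gripper_width"])
a=robot.grab_frame("side"); b=robot.grab_frame("wrist")
cv2.imwrite("pics/g1.png",np.hstack([cv2.resize(a[120:240,190:340],(400,320)),b[:320,:400]]))
E
```

```text
0.0 [ 16. -25. -26.  63. -15. -61.] [0.527 0.22  0.318]
0.125 [ 17. -19. -20.  66. -21. -50.] [0.539 0.213 0.317]
0.25 [ 17. -11. -14.  70. -25. -38.] [0.557 0.204 0.315]
0.375 [ 16.  -3.  -6.  74. -27. -26.] [0.578 0.191 0.314]
0.5 [ 15.   5.   2.  80. -29. -15.] [0.602 0.175 0.312]
0.625 [ 12.  14.  12.  86. -30.  -5.] [0.629 0.154 0.311]
0.75 [ 10.  24.  23.  93. -30.   6.] [0.657 0.129 0.309]
0.875 [  7.  34.  37. 100. -29.  15.] [0.686 0.098 0.308]
1.0 [  3.  47.  54. 109. -28.  24.] [0.714 0.063 0.306]
False [-0.0946969  -0.45265446  0.14653842]
0.013287784665600766 [ 0.067717   -1.29238942  5.43819351] [0.52715811 0.22051025 0.119361  ] [0.52650424 0.22044301 0.11836537]
8.4083 [ 0.45580342 -0.50520008 -2.38767427] [0.26688422 0.82308752 0.0058654 ] 0.013136598205242843
```

View pics/g1.png

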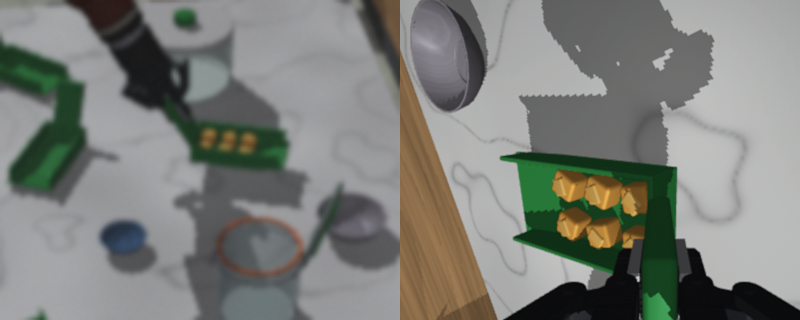

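The scoop is held and level, with all six lumps in it: grip width 13 mm, and the load reads about 2.4 N. Next I carry it level to the jar and tip it about the lip.

```bash
python3 - <<'E'
from h import *
p,o=tool(YAW,0,ORG+[0,0,.2],flip=-1); robot.line_to(p,vel=.2)
up=np.array([np.cos(np.radians(PY)),np.sin(np.radians(PY)),0]); lip=JAR-.02*up
oend=lip+[0,0,.2]-scoopR(PY,0).apply(LIP)
for k in(.5,1):
    pp,oo=tool(YAW+k*(PY-YAW),0,(1-k)*(ORG+[0,0,.2])+k*oend,flip=-1); robot.line_to(pp,vel=.1,rotation=oo)
a=robot.grab_frame("scene"); s=robot.observe(); print(s["time"],s["ft_force"])
for th,z in((10,.18),(20,.165),(28,.15)):
    pp,oo=tool(PY,th,lip=lip+[0,0,z],flip=-1); robot.line_to(pp,vel=.08,rotation=oo)
robot.pause(.2); b=robot.grab_frame("scene"); c=robot.grab_frame("side"); s=robot.observe(); print(s["time"],s["ft_force"])
x=[cv2.resize(i,(400,300),interpolation=3) for i in(a[140:290,180:380],b[140:290,180:380],c[120:270,190:390])]
cv2.imwrite("pics/t1.png",np.vstack([np.hstack(x[:2]),np.hstack([x[2],x[2]*0])]))
E
```

```text
12.325 [-0.16232228 -0.24920689 -1.82039155]
14.1333 [ 0.50417639 -0.29836371 -2.7384068 ]
```

View pics/t1.png

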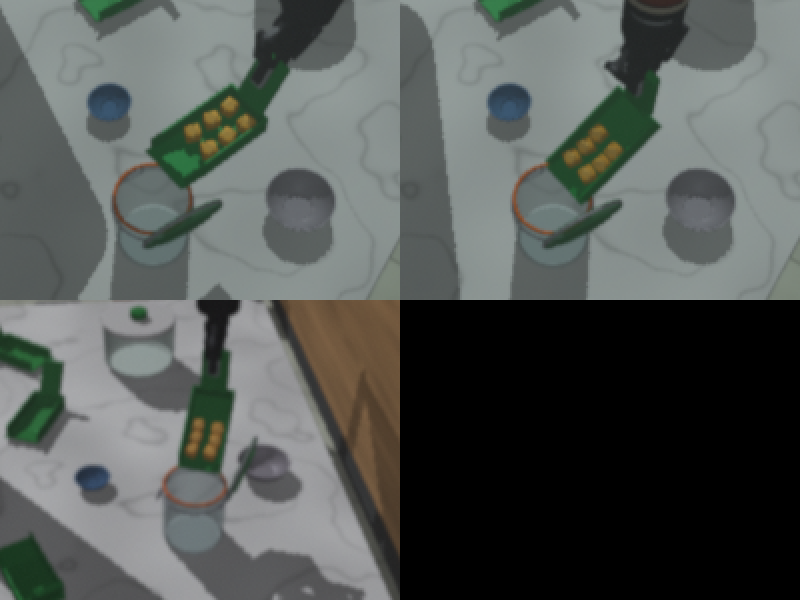

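```bash
python3 - <<'E'
from h import *
S,D=cal("scene"),cal("side")
for a,b in(((254,222.5),(280,203)),((271.5,241),(301,206)),((263,231.5),(290.5,204.5))): print(tri(S,a,D,b))
R=scoopR(PY,28); up=np.array([np.cos(np.radians(PY)),np.sin(np.radians(PY)),0]); lip=JAR-.02*up+[0,0,.15]
print(lip,[proj(c,lip+R.apply([0,y,0])).round(1) for c in(S,D) for y in(-.039,.039)], [proj(c,JAR+[0,0,.131]) for c in(S,D)])
E
```

```text
(array([ 0.61678936, -0.12573801,  0.14907082]), np.float64(0.004619897520328368))
(array([ 0.68980269, -0.14854801,  0.14875003]), np.float64(0.004021583715760144))
(array([ 0.65367351, -0.13575855,  0.14770532]), np.float64(0.004499787655435345))
[ 0.64818034 -0.13847887  0.15      ] [array([252.5, 222.3]), array([270. , 241.2]), array([278. , 202.6]), array([299.4, 205.8])] [array([255.73428337, 238.69548479]), array([287.40498971, 211.80515109])]
```

The lip triangulates to within 5 mm of where I aimed it. I shift the aim about 6 mm toward the jar's centre and tip in small steps.

```bash
python3 - <<'E'
from h import *
up=np.array([np.cos(np.radians(PY)),np.sin(np.radians(PY)),0]); lip=JAR-.017*up+[-.006,-.002,.15]
for th in(28,33,38,43,48,53,58,63,67):
    pp,oo=tool(PY,th,lip=lip,flip=-1); robot.line_to(pp,vel=.05,rotation=oo)
robot.pause(.4)
b=robot.grab_frame("scene"); c=robot.grab_frame("side"); s=robot.observe(); print(s["time"],s["ft_force"])
x=[cv2.resize(i,(400,300),interpolation=3) for i in(b[180:290,190:337],c[150:260,220:367])]
cv2.imwrite("pics/t2.png",np.hstack(x))
E
```

```text
19.4 [-0.63909355  0.29819027 -1.95527341]
```

View pics/t2.png

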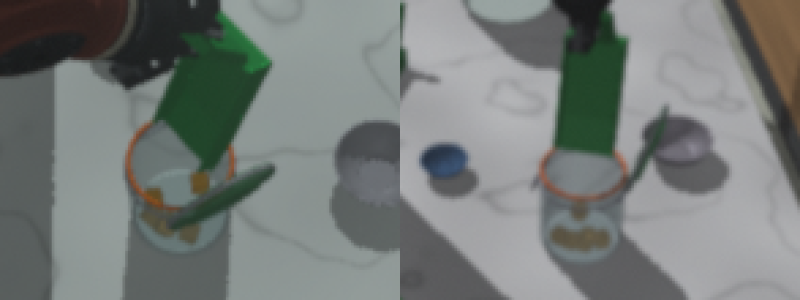

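The scoop looks empty and the weight fell by about 0.8 N, which matches six lumps. I carry it back and set it down where it started.

```bash
python3 - <<'E'
from h import *
up=np.array([np.cos(np.radians(PY)),np.sin(np.radians(PY)),0]); lip=JAR-.02*up+[-.005,-.002,0]
for th,z in((50,.17),(25,.19),(0,.2)):
    pp,oo=tool(PY,th,lip=lip+[0,0,z],flip=-1); robot.line_to(pp,vel=.12,rotation=oo)
oend=lip+[0,0,.2]-scoopR(PY,0).apply(LIP)
for k in(.5,0):
    pp,oo=tool(YAW+k*(PY-YAW),0,(1-k)*(ORG+[0,0,.15])+k*oend,flip=-1); robot.line_to(pp,vel=.12,rotation=oo)
p,o=tool(YAW,0,ORG,flip=-1)
robot.line_to(p+[0,0,.02],vel=.15); robot.pause(.1)
g=robot.line_to(p-[0,0,.001],vel=.03,guard=4)
s=robot.observe(); print(g,s["tool_pos"]-p,s["ft_force"],s["time"])
robot.set_gripper(.045); robot.pause(.2)
pb,_=tool(YAW,0,ORG,flip=-1,back=.08); robot.line_to(pb,vel=.12)
robot.line_to(pb+[0,0,.15],vel=.25)
a=robot.grab_frame("wrist"); b=robot.grab_frame("scene"); c=robot.grab_frame("side"); s=robot.observe(); print(s["time"],s["ft_force"])
x=[cv2.resize(i,(400,300),interpolation=3) for i in(a,b[130:290,200:413],c[140:260,215:375],c[200:250,255:322])]
cv2.imwrite("pics/t3.png",np.vstack([np.hstack(x[:2]),np.hstack(x[2:])]))
E
```

```text
True [-1.97880560e-05 -9.76468248e-05  1.20832813e-03] [1.95811212 0.21645393 2.40751688] 26.2833
28.6 [ 0.41432534  0.16860378 -0.1699003 ]
```

View pics/t3.png

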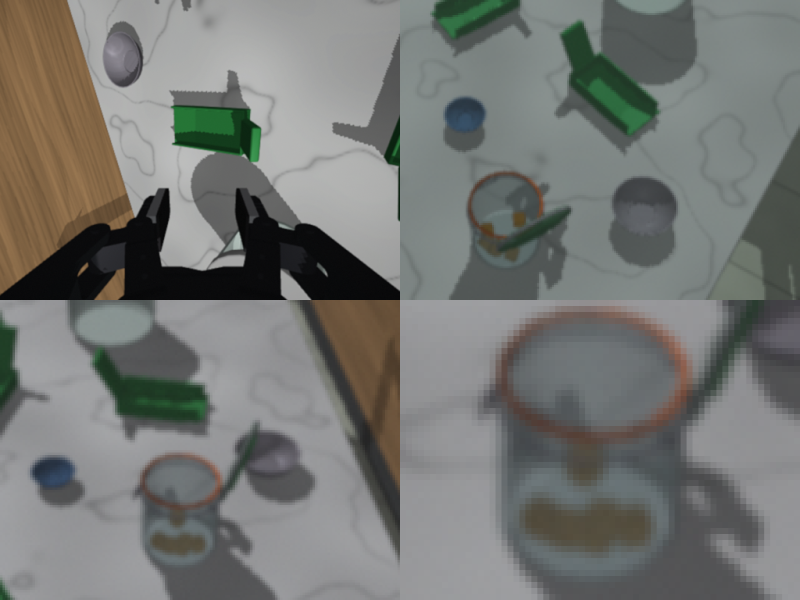

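The scoop is empty and flat, all six lumps are in the jar, and the bystanders have not moved. Next I close the lid with the fingers shut, pushing from behind it and following its arc with a guard.

```bash
cat > lid.py <<'E'
from h import *
h=np.array([np.cos(np.radians(HY)),np.sin(np.radians(HY)),0]); TILT=20
T=Ro.from_euler("ZY",[HY,180-TILT],degrees=True); z=T.apply([0,0,1]); OE=T.as_euler("xyz",degrees=True)
def tp(x,zz): return JAR+x*h+[0,0,zz]-robot.tip_reach*z
def arc(al,r=.09):
    a=np.radians(al); d=np.array([-np.cos(a),np.sin(a)]); n=np.array([np.sin(a),np.cos(a)])
    return np.array([.063,.133])+r*d+(.010+.012*np.sin(a)+.004*np.cos(a))*n
E
python3 - <<'E'
from lid import *
pts=[(.14,.34),(.14,.225)]+[tuple(arc(a)) for a in(100,85,70,55,40,25,12)]
print(z,[robot.ik(tp(*p),OE) is not None for p in pts],np.round(pts,3).tolist())
robot.set_gripper(0.0)
s=robot.observe(); robot.line_to(s["tool_pos"]+np.array([0,0,.1]),vel=.25)
robot.move_pose(tp(*pts[0]),OE); robot.line_to(tp(*pts[1]),vel=.12,guard=8); robot.pause(.1)
s=robot.observe(); print(s["time"],s["ft_force"],(s["tool_pos"]-tp(*pts[1])).round(4))
f0=s["ft_force"]
for p in pts[2:5]:
    g=robot.line_to(tp(*p),vel=.06,guard=14); s=robot.observe(); print(np.round(p,3),g,(s["ft_force"]-f0).round(1),s["time"])
    if g: break
b=robot.grab_frame("scene"); c=robot.grab_frame("side")
x=[cv2.resize(i,(400,300),interpolation=3) for i in(b[180:290,190:337],c[150:260,220:367])]
cv2.imwrite("pics/l1.png",np.hstack(x))
E
```

```text
[ 0.30337557 -0.15792733 -0.93969262] [True, True, True, True, True, True, True, True, True] [[0.14, 0.34], [0.14, 0.225], [0.099, 0.218], [0.077, 0.225], [0.053, 0.225], [0.03, 0.219], [0.007, 0.207], [-0.011, 0.188], [-0.022, 0.168]]
32.7 [ 0.08721553 -0.41102797 -0.1535154 ] [ 0.0004 -0.0002  0.0014]
[0.099 0.218] False [0.4 0.  7.8] 33.5333
[0.077 0.225] False [ 0.6  0.7 -0.7] 34.0667
[0.053 0.225] False [-0.3  1.2  0.2] 34.6167
```

View pics/l1.png

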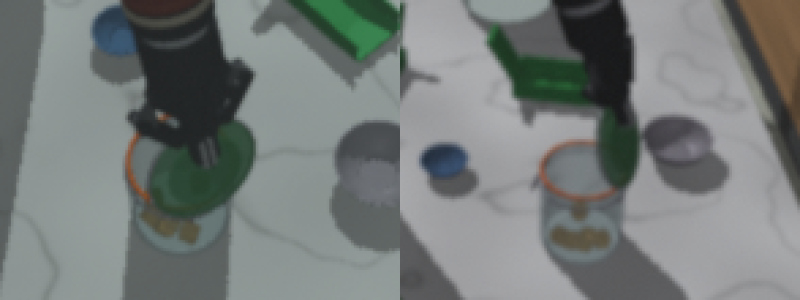

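The lid follows the fingers, and the jar has not moved. I carry on down to shut.

```bash
python3 - <<'E'
from lid import *
robot.pause(.1); f0=robot.observe()["ft_force"]
for a in(55,40,25,12,5,0,-3,-6):
    g=robot.line_to(tp(*arc(a)),vel=.05,guard=14); s=robot.observe(); print(a,g,(s["ft_force"]-f0).round(1),round(s["time"],2),(s["tool_pos"]-tp(*arc(a))).round(4))
    if g: break
robot.pause(.3); s=robot.observe(); print(s["ft_force"])
robot.line_to(s["tool_pos"]+np.array([0,0,.2]),vel=.2); robot.pause(.2)
b=robot.grab_frame("scene"); c=robot.grab_frame("side"); print(robot.observe()["time"],robot.observe()["ft_force"])
x=[cv2.resize(i,(400,300),interpolation=3) for i in(b[180:290,190:337],c[150:260,220:367])]
cv2.imwrite("pics/l2.png",np.hstack(x))
E
```

```text
55 False [ 0.5 -0.4  0.5] 35.46 [-0.      0.0001  0.0002]
40 False [ 0.7 -0.3 -0.3] 36.12 [-0.      0.      0.0001]
25 False [ 0.6  0.1 -1.2] 36.79 [-0.      0.      0.0001]
12 False [ 0.3 -0.7 -0.3] 37.4 [-0.0001  0.     -0.0001]
5 False [1.1 0.7 1.2] 37.8 [-0.0003  0.0002 -0.0006]
0 True [-0.8  0.3  6.7] 38.07 [ 0.001  -0.0004  0.0013]
[-2.031857    0.64093355  7.05081297]
39.825 [-1.46823026 -0.68344307  0.22006883]
```

View pics/l2.png

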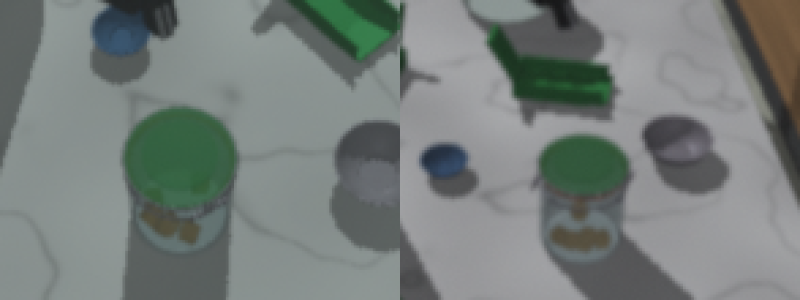

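The lid looks shut. I check with presses near the free edge and near the hinge: equal contact heights mean the lid is level.

```bash
python3 - <<'E'
from lid import *
for r in(.045,.092):
    x=.063-r; robot.line_to(tp(x,.18),vel=.2); robot.pause(.2)
    g=robot.line_to(tp(x,.130),vel=.02,guard=22); robot.pause(.1); s=robot.observe()
    print(r,g,(s["tool_pos"]+robot.tip_reach*z)[2].round(4),s["ft_force"].round(1)); robot.line_to(tp(x,.18),vel=.1)
robot.line_to(tp(x,.33),vel=.2); robot.pause(.3)
b=robot.grab_frame("scene"); c=robot.grab_frame("side"); s=robot.observe(); print(s["time"],s["ft_force"])
x=[cv2.resize(i,(400,300),interpolation=3) for i in(b,c,b[180:290,190:337],c[150:260,220:367])]
cv2.imwrite("pics/end.png",np.vstack([np.hstack(x[:2]),np.hstack(x[2:])]))
E
```

```text
0.045 True 0.1485 [-1.2 -0.3  5.1]
0.092 True 0.1483 [-3.6  1.3  7.1]
47.25 [-0.56397198 -0.49734149  0.82553875]
```

View pics/end.png

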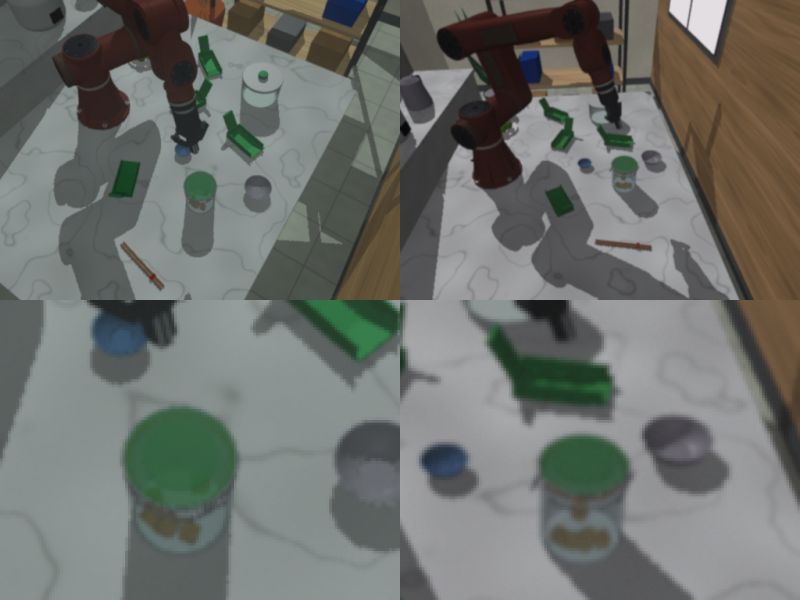

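The contact heights are 148.5 mm near the hinge and 148.3 mm near the free edge, so the lid is level and shut. The scoop lies flat, the robot touches nothing, and the bystanders have not moved.

```bash
python3 -c "
from plant import robot
print(robot.job_done())"
```

```text
the job is handed in; nothing more can be done
None
```

I picked up the loaded green scoop by its handle; it was the farthest of four look-alikes, about 0.68 m out. I tipped its lumps into the jar, set the empty scoop flat back where it started and let go, then pushed the lid shut. The job was handed in at about 47 s of the 72 s allowed, and it reported no verdict.

**Lumps:** the held weight dropped by about 0.8 N, which matches six lumps, and the scoop looked empty afterwards. In the pictures the lumps overlap behind the glass, so I could not count all six singly, but none lay outside the jar.

**Lid:** the fingers met it at 148.5 mm near the hinge and 148.3 mm near the free edge, so it is level.

**The rest:** in the last pictures the scoop lies flat, the jar stands upright, nothing else has visibly moved, and the arm is clear of everything. At the first push the force reading jumped briefly to 7.8 N upward, still below the 14 N guard. No check failed.

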